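Close a sprung oil filter housing and hold its cover flush on the tilted flange

TASK

Change the oil filter: drop the pleated filter element into the bore of the tilted filter housing, then put the cover over the two studs, tilt it to match the sloped flange and press it down flush against the spring under the filter. Finish holding it there, pressed flush, so that I can run the nuts on - do not let go of it. Leave the housing at the angle it is clamped at, and do not disturb the loose piston, bearing and spark plug.

Things in the scene. Friction and masses are not known exactly. Their poses are not given: they have to be found in the camera images.
- face (a point): Centre of the flange face of the filter housing, a cast aluminium cup between the cheeks of a low stand fixed to the bench. z: outward normal, leaning 9 to 24 degrees towards the robot; x: up the slope; y: level, along the line of the studs. Flange: ring of 80 mm outside diameter with 26 mm round lugs at y = +52 and -52 mm. Stand: base 130 (x) x 124 mm, turned up to 0.25 rad.
- bore (a point): Top of the sprung seat in the housing's bore at rest, 46 mm below the face centre, on the bore's axis. The bore is 50 mm in diameter and square to the flange. The filter (56 mm) resting on the seat stands 10 mm proud of the face until it is pressed in. The point does not move with the seat.
- stud_left (a point): Foot of the left stud, on the flange face at y = +52 mm. Steel, 8 mm diameter, 18 mm tall above the face, the last 5 mm pointed.
- stud_right (a point): Foot of the right stud, on the flange face at y = -52 mm; same as the left one.
- housing (a joint): Tilt of the housing in its stand (rad): 0 = flange level, positive = flange leaning towards the robot. The trunnion axis lies 40 mm below the face centre. It is clamped by friction of about 8 N m and must stay as found.
- seat (a joint): Travel of the sprung seat in the bore (m): 0 at rest, positive = pressed in, stop at 0.013. With the cover flush on the flange it reads 0.010. The spring resists with 6 N at the start and 11 N at 0.010.
- filter: Oil filter element: white pleated cylinder with a steel cap on each end, 44 mm diameter, 56 mm tall, edges chamfered 3 mm, about 0.12 kg, both ends alike. Stands upright on the bench at the start. Origin at the centre of its lower end, z along its axis.
- filter_mid (a point): The middle of the filter element, 28 mm above its origin.
- cover: Housing cover lying flat, rib up: aluminium disc, 80 mm diameter, 8 mm thick, with 26 mm eyes with 12 mm through holes at y = +52 and -52 mm. On top a 62 mm pad to z = 11.5 mm and a rib to hold it by: 12 mm thick (y), 58 mm long (x), top at z = 34 mm. About 0.25 kg. Origin: centre of the flat underside, z out through the rib. Either eye may go on either stud.
- piston: Loose bystander: piston standing crown up, 66 mm wide, 57 mm tall, origin under its centre. Not to be disturbed.
- bearing: Loose bystander: ball bearing lying flat, 62 mm diameter, 16 mm thick, origin under its centre. Not to be disturbed.
- spark_plug: Loose bystander: spark plug lying on its side, 74 mm long along y, 24 mm high, origin under its middle. Not to be disturbed.
Mind the look-alikes: they are no part of the job. Of the things shaped like the filter, the white one is meant.

How it is judged (in metres and radians):
On the way, in this order (a step that is already met when the one before it is completed fails the run):
1. the filter element stands in the bore on its seat (distance between filter_mid and face below 0.024 m and z of filter_mid in the frame of face below -0.014 m and angle between the z axis of filter and the z axis of face, either way round below 0.15 rad), for 0.2 s.
2. the cover is threaded over both studs, tilted to the flange (z of cover in the frame of face below 0.014 m and angle between the z axis of cover and the z axis of face, either way round below 0.12 rad and angle between the y axis of cover and the y axis of face, either way round below 0.08 rad and x of cover in the frame of face between -0.005 and 0.005 m and y of cover in the frame of face between -0.005 and 0.005 m), for 0.1 s.
At the end, for the whole second after the job is handed in: The filter is in the bore and pressed in (seat travel over 8.3 mm); the cover is on both studs, centred within 4 mm, its underside within 1.5 mm of the flange face and parallel to it within 0.03 rad, touching the flange, at rest, and still held by the robot's fingers (value of joint seat above 0.0083 m and distance between filter_mid and face below 0.032 m and z of filter_mid in the frame of face below -0.024 m and z of cover in the frame of face between -0.0025 and 0.0015 m and angle between the z axis of cover and the z axis of face, either way round below 0.03 rad and angle between the y axis of cover and the y axis of face, either way round below 0.08 rad and x of cover in the frame of face between -0.004 and 0.004 m and y of cover in the frame of face between -0.004 and 0.004 m and contact force between cover and housing above 0.5 N and contact force between the fingers and cover above 2 N and linear speed of cover below 0.02 m/s); the arm keeps its last pose, push and grip.
It fails at once if the housing was swung out of the angle it was clamped at (distance of stud_left from where it was at the start of the episode above 0.006 m).
It fails at once if a bystander was disturbed (distance of any of piston, bearing, spark_plug from where it was at the start of the episode above 0.02 m).
It also fails if it takes over 56 s, if anything falls off the work surface, if the arm or the gripper's body presses on something with over 40 N, if the wrist force passes 120 N, or if a joint passes its speed limit or range.

ROBOT

A 6-joint arm with a two-finger parallel gripper is mounted at the origin on a cart in front of the work surface, level with it; the furniture and walls round the work are solid. World frame = base frame: x ahead of the robot, y to its left, z up, the work surface at z = 0. Lengths are in mm, angles in degrees, forces in N, time in s.
With the tool pointing down it reaches from about 400 to 825 mm from the base axis. Payload 7 kg.
Tool frame: the origin (TCP) lies at the very end of the fingers, on their centre line; the grasp point (between the pads) lies 19 mm behind it; z points along the fingers, x is the direction in which the jaws open and shut, and the axes are right-handed (so a half turn about z gives the same grasp; the last joint's range is limited). The gripper opens to 85 mm and grips with 20 to 120 N. Pads are 22 mm wide; open, the fingers measure 114 mm over their backs; the gripper's body (76 mm by 85 mm) begins 54 mm behind the grasp point. The pads swing forward as they close: fully open they stand 13 mm farther back than shut.
Start: joints at [93.512, 20.546, 0.682, 0, -70.136, -16.507], TCP at [151.792, 657.689, 231.302] pointing down, gripper open.
Joint ranges: [-176.03, 176.03], [-82.01, 121.73], [-58.28, 71.71], [-173.87, 95.51], [-174.79, -0.11], [-173.66, 173.66]. Speed limits (degrees/s): [136.94, 136.94, 172.46, 180, 180, 180].

INTERFACE

Orientations are given as [roll, pitch, yaw] about the fixed x, y, z axes, in that order (R = Rz(yaw) Ry(pitch) Rx(roll)).
In Python, from plant import bot gives the robot as it stands.
- The arm moves only by the tool carry_out, never from a script. Its argument "rows" is text: rows parted by semicolons, each of 7 numbers parted by spaces: the shift along the tool's x, y, z in m, then the turn, a rotation vector about the tool's x, y, z in degrees, then the closure, from -1 (fully open) to 1 (shut). In form: x y z rx ry rz hand; .... A call has 1 to 8 rows; each row is the pose to reach, as a shift and turn from the pose measured when the call began, along the tool's axes at that moment; what a row does not reach only later rows make up. A row lasts 1/12 s, in which the tool goes at most 41.7 mm and 7.16 degrees, less where a joint would pass 70% of its speed; a pose out of reach is approached as far as the arm can. A call with a gripper value outside its range is refused whole. The fingers move at their own pace and stop on an object; the grip force is fixed at half the most. Time passes only in rows, so rows that repeat a pose let the fingers close. It gives the time, the measured TCP pose, the force and the opening at its end, in the units of the state.
- bot.get_obs(): the state, without advancing time (a new reading comes with each control period).
- bot.snapshot(name): name is "scene" or "top" or "wrist"; returns a dict with "pixels" (384x512x3 uint8, red, green, blue), "z_map" (384x512 float32, mm along the optical axis (not along the pixel's ray), 0 where there is no reading), "camera_matrix" (3x3 intrinsics, pixels), "pose" (4x4, takes a point from camera to world coordinates); the wrist camera has in their place "hand_eye" (4x4, takes a point from camera to tool coordinates, whose origin is the TCP and whose axes are the tool frame's). Camera axes: x right, y up, looking along -z (the intrinsics and any distortion apply to the point x, -y, -z); pixel columns grow to the right and rows downward; lengths in mm; the calibration is good to about 2 mm. The wrist camera is an equidistant fisheye: a pixel r from the principal point sees the ray r / f radians off the axis. A picture is of the moment at which its call begins: read the wrist's pose just before it.
- bot.hand_in(): hands the job in, once; it reports no verdict.
The state is a dict: "time": time; "qpos": joint angles; "qd": joint speeds; "joint_torque": joint torques, N m; "eef_pos": TCP position; "eef_rot": TCP orientation; "wrist_force": force on the tool from outside, world axes, zero at the start; "moment": the same for the moment, N m; "opening": opening from 0.0 (shut) to 1.0 (fully open).
Only numpy, scipy, OpenCV 4.12 (cv2) and the standard library are available. Lean on these libraries where they do the work, as an engineer would, in place of code of your own. Each camera call takes 0.05 s, during which the arm holds its last target.

## Working session

There is one attempt and no reset: what is moved stays moved. The work goes in short steps, Python scripts to look and compute and a tool call to move; the robot and the scene stay as the last step left them, time stands still between calls to the robot, and variables do not carry over. Pictures are saved under pics/ and viewed, and the job is handed in when it is done.

Besides the shell and the picture viewer there is one more tool, called in YAML: its name, and indented under it one key for each argument. carry_out: Moves the arm, as the interface text tells. Its arguments: {"type":"object","properties":{"rows":{"type":"string"}},"required":["rows"]}

```bash
ls; mkdir -p pics
cat > h.py <<'E'
import numpy as np, cv2, os
from plant import bot
from scipy.spatial.transform import Rotation as R
def snap(n,fn):
    s=bot.snapshot(n)
    np.savez(fn+'.npz',**s)
    im=cv2.cvtColor(s['pixels'],cv2.COLOR_RGB2BGR)
    cv2.imwrite('pics/'+fn+'.png',im)
    return s
def world(s):
    z=s['z_map'];K=s['camera_matrix']
    v,u=np.mgrid[0:z.shape[0],0:z.shape[1]]
    P=np.stack([(u-K[0,2])/K[0,0]*z,-(v-K[1,2])/K[1,1]*z,-z,np.ones_like(z)],-1)
    return (P@s['pose'].T)[...,:3]
E
python3 - <<'E'
from h import *
print(bot.get_obs())
for n in ['scene','top','wrist']:
    s=snap(n,n+'0'); print(n,s['camera_matrix'],s.get('pose',s.get('hand_eye')),[k for k in s])
E
```

```text
pics
{'time': 0.0, 'qpos': array([ 9.35139667e+01,  2.05908809e+01,  6.34358188e-01, -1.97894609e-02,
       -7.01357794e+01, -1.65072830e+01]), 'qd': array([ 0.10094126, -0.00661056, -0.07329117,  0.04545594,  0.1451582 ,
       -0.00342122]), 'joint_torque': array([-9.53758317e-04, -5.83309436e+01,  2.93404394e+01,  6.93652064e+00,
       -6.06562971e-03,  4.17475718e-06]), 'eef_pos': array([151.67992863, 657.24846234, 230.37541565]), 'eef_rot': array([-1.79991608e+02, -9.37841056e-02, -1.03000063e+02]), 'wrist_force': array([ 0.05715772, -0.71687063, -1.15530829]), 'moment': array([ 0.03539423, -0.00804208, -0.04228247]), 'opening': 0.9990620590399395}
scene [[370.76526884   0.         252.695617  ]
 [  0.         370.76526884 194.08498752]
 [  0.           0.           1.        ]] [[ 5.08301969e-01  6.27786564e-01 -5.89502450e-01 -3.88089260e+01]
 [-8.61091189e-01  3.60736875e-01 -3.58316719e-01 -1.60280137e+01]
 [-1.22911502e-02  6.89748459e-01  7.23944743e-01  6.96507565e+02]
 [ 0.00000000e+00  0.00000000e+00  0.00000000e+00  1.00000000e+00]] ['pixels', 'z_map', 'camera_matrix
[... 206 characters left out ...]
2]
 [-9.99581872e-01 -2.58140608e-02 -1.30274597e-02  2.87156098e+02]
 [-1.68606348e-02  1.54338112e-01  9.87874216e-01  1.09450548e+03]
 [ 0.00000000e+00  0.00000000e+00  0.00000000e+00  1.00000000e+00]] ['pixels', 'z_map', 'camera_matrix', 'pose']
wrist [[297.31863964   0.         256.34476555]
 [  0.         297.31863964 191.29867897]
 [  0.           0.           1.        ]] [[ 9.99999812e-01  7.17417700e-05  6.08927169e-04  1.34049185e+00]
 [ 2.56734638e-04 -9.50870264e-01 -3.09589527e-01 -7.85062754e+01]
 [ 5.56800237e-04  3.09589625e-01 -9.50870104e-01 -1.43472766e+02]
 [ 0.00000000e+00  0.00000000e+00  0.00000000e+00  1.00000000e+00]] ['pixels', 'z_map', 'camera_matrix', 'hand_eye']
```

View pics/scene0.png

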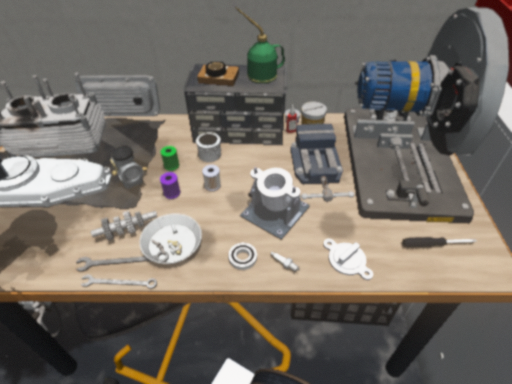

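View pics/top0.png

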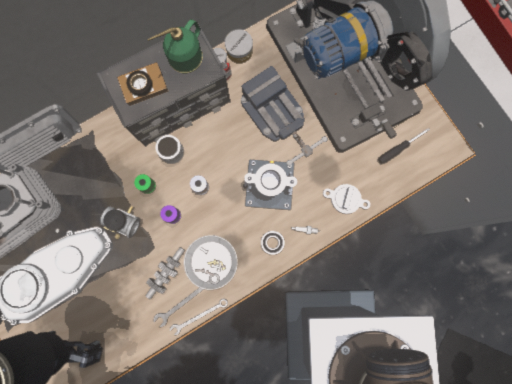

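View pics/wrist0.png

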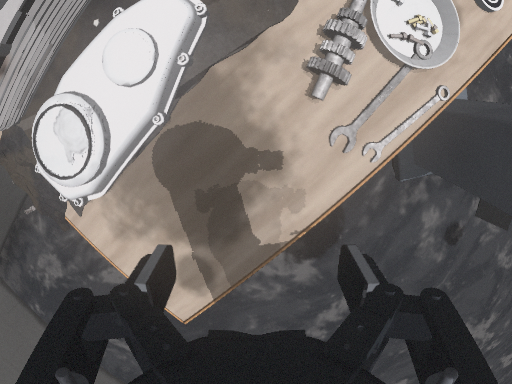

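The scene view shows the white filter at (211,177), the housing at (275,187), the cover at (348,259), the bearing at (242,255), the plug at (285,262) and the piston at (209,146). In the top view the filter is at (199,184), the housing at (270,180) and the cover at (347,199).

Run:
```python
from h import *
for n,(u0,u1,v0,v1) in {'top':(130,380,130,255),'scene':(150,390,120,290)}.items():
    s=np.load(n+'0.npz'); im=cv2.cvtColor(s['pixels'],cv2.COLOR_RGB2BGR)[v0:v1,u0:u1]
    k=800//(u1-u0); cv2.imwrite(f'pics/{n}_crop.png',cv2.resize(im,None,fx=k,fy=k,interpolation=cv2.INTER_CUBIC))
    W=world(s)
    pts={'top':[(199,184),(270,180),(247,180),(292,181),(330,192),(364,205),(347,195),(272,242),(168,148),(306,230),(230,230)],'scene':[(211,170),(275,187),(348,259),(242,255),(285,262),(300,240)]}[n]
    for p in pts: print(n,p,W[p[1],p[0]].round(1))
```

```text
top (199, 184) [497.7 432.5  55.7]
top (270, 180) [501.8 249.3  63.9]
top (247, 180) [494.4 307.2 110.2]
top (292, 181) [485.5 199.2 129. ]
top (330, 192) [475.5  87.7   7.7]
top (364, 205) [439.1  -2.6  -0. ]
top (347, 195) [461.8  49.5  37.1]
top (272, 242) [346.5 246.9   0.6]
top (168, 148) [595.7 513.5  56. ]
top (306, 230) [374.9 157.6  17.9]
top (230, 230) [ 3.810e+02  3.579e+02 -2.000e-01]
scene (211, 170) [503.4 436.8  55.3]
scene (275, 187) [518.2 260.1  69.5]
scene (348, 259) [450.9  43.2  16.1]
scene (242, 255) [353.4 253.3   0.7]
scene (285, 262) [372.8 156.3  21.1]
scene (300, 240) [455.4 158.6   1.5]
```

Run:
```python
from h import *
s=np.load('top0.npz');W=world(s)
for (u0,u1,v0,v1) in [(185,215,170,200),(235,310,150,215),(318,375,175,220)]:
    zz=W[v0:v1,u0:u1,2]
    np.set_printoptions(linewidth=250)
    print(u0,v0);print(zz[::3,::3].round(0).astype(int))
```

```text
185 170
[[ 1 -1 -2 -2  6  1 -1  1  1  1]
 [ 2  0  1  3 -1 -4  0  0  4 -1]
 [ 2  4  1  0 58 58 -2  0  3  1]
 [-2  0 -1 56 59 54 54  0  0  0]
 [ 0  1 58 54 56 55 55 54  0  0]
 [ 2  2 54 56 56 56 56 54  3  1]
 [ 1 -1 -4 55 56 57 55 32  2  1]
 [-2  0  2 42 53 58 32 10  0  2]
 [-3 -4 -2  1  1 10  3  5  0  2]
 [-1 -2  1 -2 -2  1  2  2 -1 -1]]
235 150
[[  -1   -3    1    1   -3    2    2    0    1   -2    3   -2    4    2    1   -1    3    0   -2   -3    4   -3   42   48   48]
 [   3    1    0    1   -3    2   -1   -2    1   -1   -3    2   -2    0   -3    1   -6   -1   -1    0    1    4   40   44   46]
 [  -3    0    0    0   -5    1    3    1    5    1    0    0    1    0    2    4   -2    3   -1   -1   36   42   40    1 1095]
 [   1    0    0    2    3   -1    0    1   -1    2   -5    1    0    0    1    0    1    0    2   40   41    2    3   -1    1]
 [  -3    5    2   -1   -2   15   15    9   11    9    6   14   80    7    9    8    7    9   45   43    1    3    2    2    1]
 [   0   -4    2    1    1    9    6    7    7   12  118  121  117  115  121   10    6    7   41    7   -1    3  
[... 2842 characters left out ...]
 1   -1   -1]
 [  -2    0   -1    2    0    9   11   13   11   25   31   10   11   12   10    1    3   -1 1095]
 [   0    1    1   -3    1    7   11   13   15   37   33   12   14   12    7    8    8   10    1]
 [   0   -3    2    5    0    7   10   11   12   36   32   14   16    7    7    8   -1    8   -5]
 [  -2   -1   -1   -2    0    1    9    8   13   28   12   11    7   10    2    9    9   -2   -2]
 [  -1   -1   -3   -2    1    0   -2    7    7    7   12    8    5   -1    1 1095   -2    0    1]
 [   2    1    1    1    4    1    2   -1    2   -1   -1    0   -3    0    2    3    0    1    0]
 [  -1    0    0    2   -1    2   -1   -2    0   -1    2    0    1    4   -2    2    0    2  -34]]
```

View pics/top_crop.png

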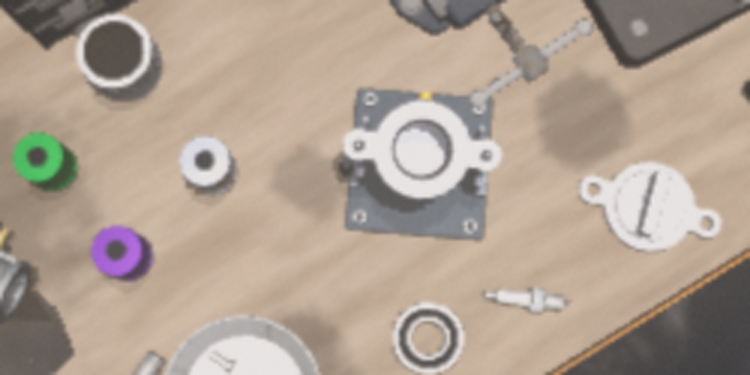

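View pics/scene_crop.png

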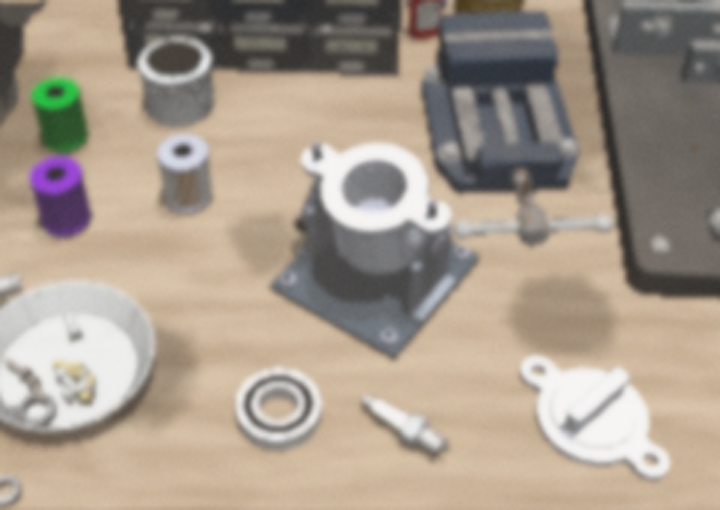

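```bash
cat > est.py <<'E'
from h import *
def run(n):
    s=np.load(n+'0.npz');W=world(s)
    x,y,z=W[...,0],W[...,1],W[...,2]
    # filter top
    m=(abs(x-498)<40)&(abs(y-433)<40)&(abs(z-56)<5)
    p=W[m]; r=cv2.minEnclosingCircle(p[:,:2].astype(np.float32)); print(n,'filter',len(p),p.mean(0).round(1),r)
    # flange
    m=(abs(x-505)<70)&(abs(y-253)<75)&(z>94)&(z<124)
    p=W[m]
    for i in range(6):
        A=np.c_[p[:,:2],np.ones(len(p))]; c=np.linalg.lstsq(A,p[:,2],rcond=None)[0]; res=p[:,2]-A@c; p=p[abs(res)<5]
    nn=np.array([-c[0],-c[1],1]);nn/=np.linalg.norm(nn)
    print('flange',len(p),res.std(),'n',nn.round(3),'tilt',np.degrees(np.arccos(nn[2])),'az',np.degrees(np.arctan2(nn[1],nn[0])))
    # in-plane coordinates
    Y=np.cross([0,0,1],nn);Y/=np.linalg.norm(Y); 
    # normal leans to robot => x up slope ~ +x, y = z cross x
    X=np.cross(Y,nn)
    X=np.array([0,0,1.])-nn*nn[2];X/=np.linalg.norm(X);Y=np.cross(nn,X)
    a=p@X;b=p@Y
    # image-free extents
    print('lug extent b',b.min(),b.max(),'centre b',(b.min()+b.max())/2)
    ring=abs(b-(b.min()+b.max())/2)<40
    print('a ring',a[ring].min(),a[ring].max())
    d=(p@nn).mean(); ca=(a[ring].min()+a[ring].max())/2; cb=(b.min()+b.max())/2
    print('face c',(ca*X+cb*Y+d*nn).round(1),'X',X.round(3),'Y',Y.round(3))
    # cover
    m=(abs(x-461)<75)&(abs(y-46)<75)&(z>4)&(z<42)
    p=W[m]; hi=p[p[:,2]>26]; lo=p[p[:,2]<18]
    print('cover bbox',cv2.minAreaRect(lo[:,:2].astype(np.float32)),'rib',cv2.minAreaRect(hi[:,:2].astype(np.float32)),hi.mean(0).round(1),lo.mean(0).round(1))
for n in ['top','scene']: run(n)
E
python3 est.py
```

```text
top filter 218 [499.2 434.8  55.9] ((499.30841064453125, 435.27252197265625), 22.240097045898438)
flange 652 1.842777857677525 n [-0.196  0.017  0.98 ] tilt 11.363174832447697 az 174.97363639482023
lug extent b 227.37309645021085 354.96572889225666 centre b 291.1694126712338
a ring 444.3101966439695 521.2966737649123
face c [493.9 248.8 110.5] X [ 0.977 -0.086  0.197] Y [0.088 0.996 0.   ]
cover bbox ((461.76116943359375, 46.4644660949707), (147.2901153564453, 147.681884765625), 1.2942973375320435) rib ((456.3677978515625, 45.51139450073242), (13.047392845153809, 57.8016471862793), 71.61097717285156) [456.3  46.   33.7] [456.1  46.3   9.4]
scene filter 175 [498.6 435.8  56. ] ((500.84930419921875, 436.337646484375), 22.523300170898438)
flange 688 1.5617989953059666 n [-0.201  0.019  0.979] tilt 11.643134615304959 az 174.71007350839804
lug extent b 231.1599281165162 360.5602817870927 centre b 295.8601049518045
a ring 441.8894376746435 522.6849069828995
face c [495.  251.3 110.2] X [ 0.975 -0.09   0.202] Y [ 0.092  0.996 -0.   ]
cover bbox ((453.182373046875, 64.09332275390625), (116.68319702148438, 123.03510284423828), 32.53304672241211) rib ((457.264892578125, 47.0146484375), (11.9583740234375, 57.618587493896484), 71.0080795288086) [455.3  46.8  33.2] [452.6  45.2   9.8]
```

```bash
cat >> h.py <<'E'
def cur():
    o=bot.get_obs(); return np.array(o['eef_pos']),R.from_euler('xyz',o['eef_rot'],degrees=True),o
def down(yaw): return R.from_euler('xyz',[180,0,yaw],degrees=True)
def rowto(p,Rt,pr=True):
    c,Rc,o=cur()
    d=Rc.inv().apply(np.array(p)-c)/1000; rv=np.degrees((Rc.inv()*Rt).as_rotvec())
    print('t',round(o['time'],2),'row',' '.join('%.4f'%a for a in d),' '.join('%.2f'%a for a in rv),'| n rows',np.linalg.norm(d)/.0417,np.linalg.norm(rv)/7.16)
def fish(s,Rc,pc):
    """depth cloud of wrist camera in world"""
    K=s['camera_matrix'];z=s['z_map'];v,u=np.mgrid[0:z.shape[0],0:z.shape[1]]
    a=(u-K[0,2])/K[0,0];b=(v-K[1,2])/K[1,1];r=np.hypot(a,b)+1e-9;t=np.tan(np.minimum(r,1.5))
    P=np.stack([a/r*t*z,-b/r*t*z,-z,np.ones_like(z)],-1)
    T=(P@s['hand_eye'].T)[...,:3]
    return Rc.apply(T.reshape(-1,3)).reshape(T.shape)+pc
E
python3 - <<'E'
from h import *
rowto([499,435,180],down(175))
E
```

```text
t 0.15 row 0.1385 -0.3884 0.0508 -0.06 -0.06 82.00 | n rows 9.962964327027898 11.452684683650757
```

carry_out:
  rows: "0.1385 -0.3884 0.0508 0 0 82 -1;0.1385 -0.3884 0.0508 0 0 82 -1;0.1385 -0.3884 0.0508 0 0 82 -1;0.1385 -0.3884 0.0508 0 0 82 -1;0.1385 -0.3884 0.0508 0 0 82 -1;0.1385 -0.3884 0.0508 0 0 82 -1;0.1385 -0.3884 0.0508 0 0 82 -1;0.1385 -0.3884 0.0508 0 0 82 -1"

```text
time: 0.82
eef_pos: [431.5, 477.7, 189.9]
eef_rot: [-179.9, -0.0, -160.6]
wrist_force: [0.6, 1.9, 0.9]
opening: 1.001
```

Run:
```python
from h import *
rowto([499,435,180],down(175))
print(cur()[0])
```

```text
t 0.82 row -0.0495 -0.0626 0.0099 -0.06 -0.01 24.37 | n rows 1.928665197252154 3.403405707045922
[431.54332502 477.66979409 189.85498763]
```

carry_out:
  rows: "-0.0495 -0.0626 0.0099 0 0 24.4 -1;-0.0495 -0.0626 0.0099 0 0 24.4 -1;-0.0495 -0.0626 0.0099 0 0 24.4 -1;-0.0495 -0.0626 0.0099 0 0 24.4 -1;-0.0495 -0.0626 0.0099 0 0 24.4 -1;-0.0495 -0.0626 0.0099 0 0 24.4 -1"

```text
time: 1.32
eef_pos: [499.0, 434.8, 179.7]
eef_rot: [-179.9, -0.0, 175.1]
wrist_force: [-0.9, -0.2, -0.2]
opening: 1.0
```

Run:
```python
from h import *
p,Rc,o=cur(); print(p,o['eef_rot'])
s=snap('wrist','wrist1')
W=fish(s,Rc,p)
m=(abs(W[...,0]-499)<40)&(abs(W[...,1]-435)<40)&(abs(W[...,2]-56)<6)
q=W[m]; print(len(q),q.mean(0),cv2.minEnclosingCircle(q[:,:2].astype(np.float32)))
# flange too
m=(abs(W[...,0]-500)<80)&(abs(W[...,1]-252)<80)&(W[...,2]>92)&(W[...,2]<128); print(m.sum(),W[m].mean(0))
```

```text
[499.01610009 434.80726281 179.6959313 ] [-1.79917721e+02 -1.63923860e-02  1.75080630e+02]
1618 [499.89228427 434.71624338  56.8556494 ] ((499.863525390625, 435.6347351074219), 21.98283576965332)
1800 [499.21039718 295.16864888 111.18580739]
```

View pics/wrist1.png

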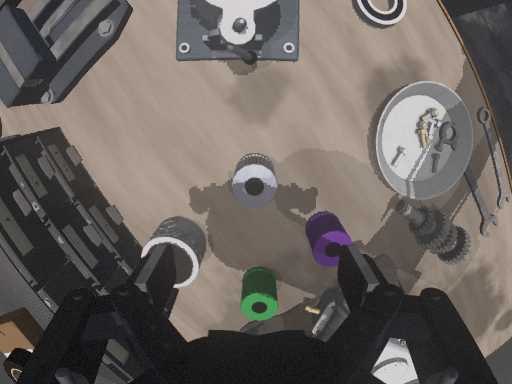

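Run:
```python
from h import *
rowto([499.7,435.3,41],down(175))
```

```text
t 1.37 row -0.0009 0.0004 0.1389 -0.07 -0.01 0.12 | n rows 3.329916838816914 0.019970552794051903
```

carry_out:
  rows: "-0.0009 0.0004 0.04 0 0 0 -1;-0.0009 0.0004 0.08 0 0 0 -1;-0.0009 0.0004 0.11 0 0 0 -1;-0.0009 0.0004 0.13 0 0 0 -1;-0.0009 0.0004 0.139 0 0 0 -0.6;-0.0009 0.0004 0.139 0 0 0 0;-0.0009 0.0004 0.139 0 0 0 1;-0.0009 0.0004 0.139 0 0 0 1"

```text
time: 2.03
eef_pos: [500.4, 436.7, 43.0]
eef_rot: [179.9, 0.1, 175.2]
wrist_force: [-1.6, -0.8, 1.1]
opening: 0.485
```

carry_out:
  rows: "0 0 0 0 0 0 1;0 0 0 0 0 0 1;0 0 0 0 0 0 1;0 0 0 0 0 0 1;0 0 0 0 0 0 1;0 0 0 0 0 0 1"

```text
time: 2.53
eef_pos: [500.5, 436.6, 43.1]
eef_rot: [179.9, 0.1, 175.2]
wrist_force: [-0.0, -0.6, 0.6]
opening: 0.482
```

carry_out:
  rows: "0 0 -0.04 0 0 0 1;0 0 -0.08 0 0 0 1;0 0 -0.12 0 0 0 1;0 0 -0.155 0 0 0 1;0 0 -0.155 0 0 0 1;0 0 -0.155 0 0 0 1"

```text
time: 3.03
eef_pos: [500.9, 437.5, 201.1]
eef_rot: [179.7, 0.3, 175.2]
wrist_force: [-0.5, -1.2, -2.5]
opening: 0.481
```

Run:
```python
from h import *
p,Rc,o=cur(); print(p,o['eef_rot'])
s=snap('wrist','wrist2')
np.savez('w2pose.npz',p=p,q=Rc.as_quat())
W=fish(s,Rc,p)
m=(abs(W[...,0]-505)<70)&(abs(W[...,1]-252)<75)&(W[...,2]>92)&(W[...,2]<126); q=W[m]
for i in range(6):
    A=np.c_[q[:,:2],np.ones(len(q))]; c=np.linalg.lstsq(A,q[:,2],rcond=None)[0]; res=q[:,2]-A@c; q=q[abs(res)<4]
nn=np.array([-c[0],-c[1],1]);nn/=np.linalg.norm(nn); print(len(q),res.std(),nn,np.degrees(np.arccos(nn[2])))
```

```text
[500.9419848  437.45426727 201.12912186] [179.65407186   0.25679281 175.21121227]
1561 0.9077940719913141 [-0.19267601  0.01242012  0.98118382] 11.132345012456533
```

View pics/wrist2.png

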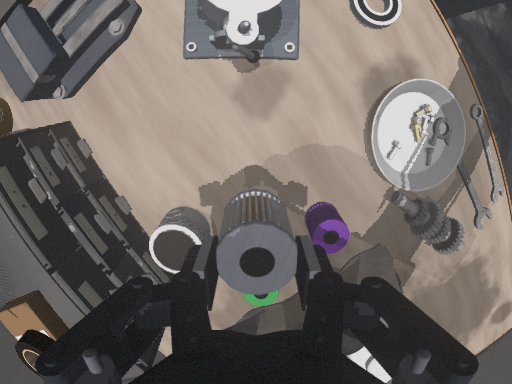

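Run:
```python
from h import *
s=np.load('wrist2.npz'); T=fish(s,R.identity(),np.zeros(3))
m=(np.hypot(T[...,0],T[...,1])<26)&(T[...,2]>-25)&(T[...,2]<-6)
q=T[m];print(len(q),q.mean(0),np.percentile(q[:,2],[10,50,90]))
q=q[abs(q[:,2]-np.median(q[:,2]))<3];print(cv2.minEnclosingCircle(q[:,:2].astype(np.float32)),cv2.minAreaRect(q[:,:2].astype(np.float32)))
n=np.array([-.198,.017,.98]);n/=np.linalg.norm(n);X=np.array([0,0,1])-n*n[2];X/=np.linalg.norm(X);Y=np.cross(n,X)
Rt=R.from_matrix(np.c_[-X,-np.cross(n,X)*-1,-n]); print(Rt.as_matrix(),np.linalg.det(Rt.as_matrix()))
f=np.array([494.5,250,110.4]); print(X,Y)
rowto(f+90*Y+n*75,Rt)
```

```text
5478 [  0.89725146  -3.59309061 -14.21886414] [-15.14355165 -14.12152099 -12.97408948]
((0.04589014872908592, -2.2575511932373047), 25.006263732910156) ((-0.16833877563476562, -1.3903675079345703), (46.11074447631836, 43.54841995239258), 1.6656118631362915)
[[-9.76459959e-01  8.55438631e-02  1.98010594e-01]
 [ 8.38374713e-02  9.96334405e-01 -1.70009096e-02]
 [-1.98739091e-01 -1.38777878e-17 -9.80052434e-01]] 1.0
[ 0.97645996 -0.08383747  0.19873909] [0.08554386 0.99633441 0.        ]
t 3.08 row 0.0047 -0.0964 0.0146 0.17 -11.34 0.09 | n rows 2.340255006254821 1.5842462901890804
```

carry_out:
  rows: "0.0047 -0.0964 0.0146 0.17 -11.34 0.1 1;0.0047 -0.0964 0.0146 0.17 -11.34 0.1 1;0.0047 -0.0964 0.0146 0.17 -11.34 0.1 1;0.0047 -0.0964 0.0146 0.17 -11.34 0.1 1;0.0047 -0.0964 0.0146 0.17 -11.34 0.1 1;0.0047 -0.0964 0.0146 0.17 -11.34 0.1 1"

```text
time: 3.58
eef_pos: [487.5, 341.2, 183.5]
eef_rot: [-180.0, 11.5, 175.1]
wrist_force: [0.8, 0.1, -0.6]
opening: 0.479
```

```bash
cat > face.py <<'E'
from h import *
import sys
def face(fn):
    p,Rc,o=cur()
    s=snap('wrist',fn); W=fish(s,Rc,p)
    np.savez(fn+'_pose.npz',p=p,q=Rc.as_quat())
    m=(abs(W[...,0]-505)<75)&(abs(W[...,1]-252)<80)&(W[...,2]>90)&(W[...,2]<128); q=W[m]
    for i in range(8):
        A=np.c_[q[:,:2],np.ones(len(q))]; c=np.linalg.lstsq(A,q[:,2],rcond=None)[0]; res=q[:,2]-A@c; q=q[abs(res)<(5 if i<4 else 3)]
    nn=np.array([-c[0],-c[1],1]);nn/=np.linalg.norm(nn); print(len(q),res.std(),'n',nn.round(4),np.degrees(np.arccos(nn[2])))
    X=np.array([0,0,1])-nn*nn[2];X/=np.linalg.norm(X);Y=np.cross(nn,X)
    a=np.c_[q@X,q@Y]; print('a',np.percentile(a[:,0],[0.2,99.8]),'b',np.percentile(a[:,1],[.2,99.8]))
    print('height at (494.5,250)',c@[494.5,250,1]); print('yaw of Y-90',np.degrees(np.arctan2(Y[1],Y[0]))-90)
    return s,W,nn,X,Y
if __name__=='__main__': face(sys.argv[1])
E
python3 face.py wrist3
```

```text
7190 0.7826821285427702 n [-0.1994  0.0207  0.9797] 11.565236884632565
a [439.66061379 517.26567979] b [236.41277256 363.51126534]
height at (494.5,250) 111.10057594998298
yaw of Y-90 -5.923887075572139
```

View pics/wrist3.png

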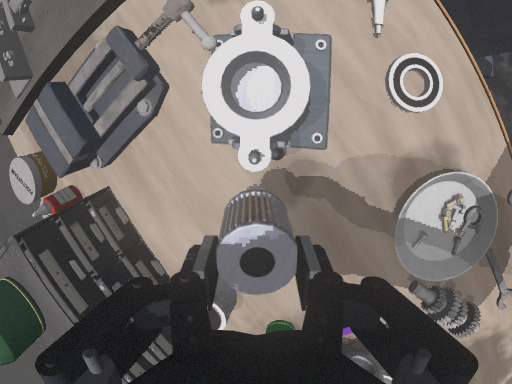

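The wrist view shows the flange ring centred near (256,85), the studs near (258,12) and (254,157), and the held filter at (257,250).

```bash
cat > facefit.py <<'E'
from h import *
import sys
from scipy.optimize import least_squares
def fit(fn,nn,hz,yaw=None):
    s=np.load(fn+'.npz');d=np.load(fn+'_pose.npz');p=d['p'];Rc=R.from_quat(d['q'])
    K=s['camera_matrix'];H=s['hand_eye']
    X=np.array([0,0,1])-nn*nn[2];X/=np.linalg.norm(X);Y=np.cross(nn,X)
    P0=np.array([494.5,250,hz])
    def cast(uv,off=0):
        uv=np.asarray(uv,float).reshape(-1,2);a=(uv[:,0]-K[0,2])/K[0,0];b=(uv[:,1]-K[1,2])/K[1,1];r=np.hypot(a,b)+1e-9
        D=np.c_[a/r*np.sin(r),-b/r*np.sin(r),-np.cos(r)]
        D=Rc.apply(D@H[:3,:3].T);C=Rc.apply(H[:3,3])+p
        t=((P0-C)@nn+off)/(D@nn); Q=C+D*t[:,None]
        return np.c_[(Q-P0)@X,(Q-P0)@Y]
    W=fish(s,Rc,p); h=(W-P0)@nn
    # edge of height mask in pixels near the face
    a=(W-P0)@X;b=(W-P0)@Y
    m=((abs(h)<5)&(np.hypot(a,b)<85)).astype(np.uint8)
    g=cv2.cvtColor(s['pixels'],cv2.COLOR_RGB2GRAY)
    cs,hi=cv2.findContours(m,cv2.RETR_CCOMP,cv2.CHAIN_APPROX_NONE)
    out=max([c for c,k in zip(cs,hi[0]) if k[3]<0],key=cv2.contourArea)
    ins=max([c for c,k in zip(cs,hi[0]) if k[3]>=0],key=cv2.contourArea)
    o=cast(out);i=cast(ins)
    print('lug ends b',o[:,1].min(),o[:,1].max())
    c=least_squares(lambda v:np.hypot(i[:,0]-v[0],i[:,1]-v[1])-v[2],[0,0,25],loss='soft_l1').x;print('bore',c)
    ring=o[abs(o[:,1]-c[1])<32]
    c2=least_squares(lambda v:np.hypot(ring[:,0]-v[0],ring[:,1]-v[1])-v[2],[0,0,40],loss='soft_l1').x;print('ring',c2)
    L=[]
    for sg in (1,-1):
        l=o[(o[:,1]-c2[1])*sg>46]
        cl=least_squares(lambda v:np.hypot(l[:,0]-v[0],l[:,1]-v[1])-13,[0,c2[1]+sg*52],loss='soft_l1').x; L.append(cl);print('lug',cl,len(l))
    print('lug dist',np.linalg.norm(L[0]-L[1]),'lug axis angle (deg, +ve: ccw)',np.degrees(np.arctan2(-(L[0]-L[1])[0],(L[0]-L[1])[1])))
    for nm,v in (('bore',c[:2]),('ring',c2[:2]),('lugs',(L[0]+L[1])/2)): print(nm,(P0+X*v[0]+Y*v[1]).round(1))
    return cast
if __name__=='__main__':
    n=np.array([float(v) for v in sys.argv[2:5]]);n/=np.linalg.norm(n)
    fit(sys.argv[1],n,float(sys.argv[5]))
E
python3 facefit.py wrist3 -.1994 .0207 .9797 111.1
```

```text
lug ends b -64.38955188857412 64.60817077918468
bore [-0.46969303  0.41870108 24.56509798]
ring [-0.46485695  0.27177974 39.04173856]
lug [-0.39218447 51.44380787] 63
lug [ -0.62182737 -51.01131514] 62
lug dist 102.45538036254152 lug axis angle (deg, +ve: ccw) -0.12842253849808227
bore [494.1 250.5 111. ]
ring [494.1 250.3 111. ]
lugs [494.  250.3 111. ]
```

```bash
cat >> h.py <<'E'
n=np.array([-.1990,.0200,.98]);n/=np.linalg.norm(n);X=np.array([0,0,1])-n*n[2];X/=np.linalg.norm(X);Y=np.cross(n,X)
F=np.array([494.1,250.4,110.6])
RF=R.from_matrix(np.c_[-X,Y,-n])
E
python3 - <<'E'
from h import *
rowto(F+n*68+1.4*Y,RF)
E
```

```text
t 3.63 row 0.0008 -0.0889 0.0064 0.18 -0.07 0.80 | n rows 2.138030040544206 0.1154280365423582
```

carry_out:
  rows: "0.0008 -0.0889 0.0064 0.18 0 0.8 1;0.0008 -0.0889 0.0064 0.18 0 0.8 1;0.0008 -0.0889 0.0064 0.18 0 0.8 1;0.0008 -0.0889 0.0064 0.18 0 0.8 1;0.0008 -0.0889 0.0064 0.18 0 0.8 1;0.0008 -0.0889 0.0064 0.18 0 0.8 1"

```text
time: 4.13
eef_pos: [481.4, 254.4, 177.5]
eef_rot: [180.0, 11.5, 174.3]
wrist_force: [0.5, 0.9, -0.5]
opening: 0.481
```

Run:
```python
from h import *
rowto(F+n*68+1.4*Y,RF)
snap('wrist','wrist4')
rowto(F+n*68+1.4*Y,RF)
```

```text
t 4.13 row 0.0006 -0.0014 0.0001 0.03 -0.05 0.01 | n rows 0.03564649718182521 0.00846208914221549
t 4.18 row 0.0004 -0.0014 0.0000 0.02 -0.06 0.03 | n rows 0.034140602197700806 0.009570635539867383
```

View pics/wrist4.png

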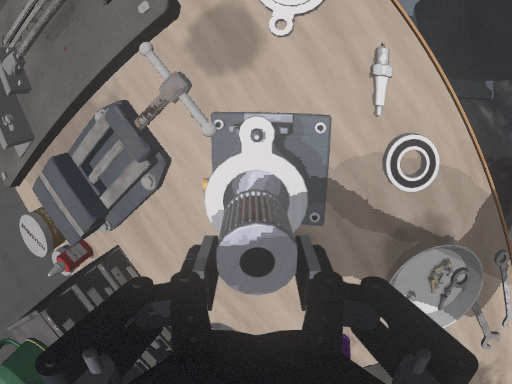

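carry_out:
  rows: "0.0006 -0.0016 0.008 0 0 0 1;0.0006 -0.0018 0.016 0 0 0 1;0.0006 -0.0018 0.022 0 0 0 1;0.0006 -0.0018 0.027 0 0 0 1;0.0006 -0.0018 0.032 0 0 0 1;0.0006 -0.0018 0.036 0 0 0 1;0.0006 -0.0018 0.036 0 0 0 1"

```text
time: 4.77
eef_pos: [487.4, 251.6, 140.8]
eef_rot: [-179.9, 11.4, 174.3]
wrist_force: [-0.4, -0.2, -1.4]
opening: 0.482
```

Run:
```python
from h import *
rowto(F+n*3+1.4*Y,RF); o=cur()[2]; print(o['wrist_force'],o['moment'],o['opening'])
snap('wrist','wrist5')
```

```text
t 4.77 row -0.0006 0.0009 0.0280 -0.05 -0.11 0.03 | n rows 0.6710905289593785 0.017348014733499978
[-0.4264192  -0.24671842 -1.37295704] [0.0642496  0.7481931  0.01251213] 0.4815313312435082
```

View pics/wrist5.png

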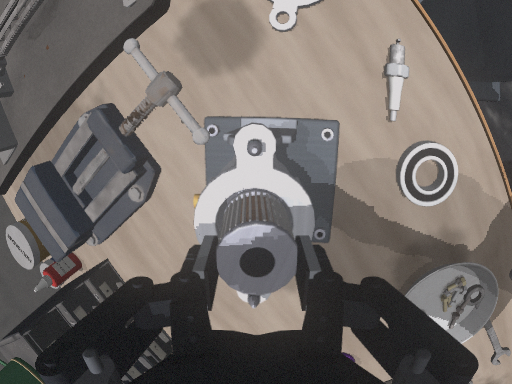

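carry_out:
  rows: "-0.0003 0.0008 0.006 0 0 0 1;-0.0003 0.0008 0.011 0 0 0 1;-0.0003 0.0008 0.016 0 0 0 1;-0.0003 0.0008 0.021 0 0 0 1;-0.0003 0.0008 0.025 0 0 0 1;-0.0003 0.0008 0.028 0 0 0 1;-0.0003 0.0008 0.028 0 0 0 1"

```text
time: 5.4
eef_pos: [493.3, 251.6, 113.2]
eef_rot: [-179.9, 11.4, 174.3]
wrist_force: [0.2, -0.2, -1.2]
opening: 0.482
```

Run:
```python
from h import *
rowto(F+n*3+1.4*Y,RF); o=cur()[2]; print(o['wrist_force'],o['moment'],o['opening'])
s=snap('wrist','wrist6')
T=fish(s,R.identity(),np.zeros(3))
m=(np.hypot(T[...,0],T[...,1]+1.4)<30)&(T[...,2]>-25)&(T[...,2]<-6);print(T[m].mean(0))
```

```text
t 5.4 row -0.0004 0.0003 -0.0003 -0.09 -0.13 0.02 | n rows 0.0140334550914776 0.02176061017053192
[ 0.20511895 -0.16585854 -1.16729359] [0.04914415 0.70760529 0.00575526] 0.481849590689815
[  0.79395685  -4.12463425 -14.59718078]
```

View pics/wrist6.png

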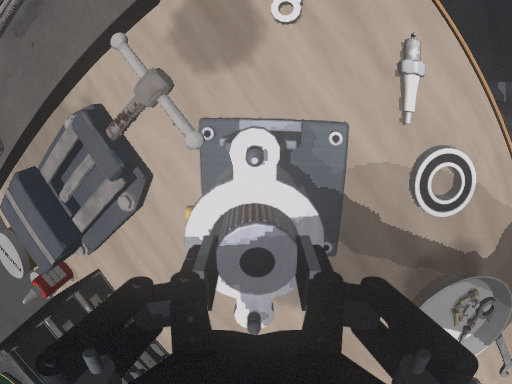

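carry_out:
  rows: "0 0 0 0 0 0 -0.4;0 0 0 0 0 0 -0.4;0 0 0 0 0 0 -0.4;0 0 0 0 0 0 -0.4;0 0 0 0 0 0 -0.4"

```text
time: 5.87
eef_pos: [493.5, 251.9, 113.8]
eef_rot: [-180.0, 11.4, 174.3]
wrist_force: [0.1, 0.2, 0.2]
opening: 0.701
```

Run:
```python
from h import *
p,Rc,o=cur(); print(o['wrist_force'],o['opening'])
s=snap('wrist','wrist7'); W=fish(s,Rc,p)-F
a,b,h=W@X,W@Y,W@n
m=(np.hypot(a,b)<20)&(h>-20)&(h<40);print(np.percentile(h[m],[10,50,90]))
```

```text
[0.10820591 0.1885005  0.21504704] 0.7011129451551015
[ 1.42967011 10.45245667 11.24143423]
```

View pics/wrist7.png

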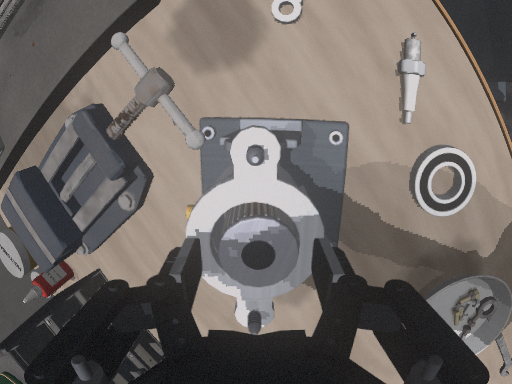

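carry_out:
  rows: "0 0 -0.03 0 0 0 -0.4;0 0 -0.06 0 0 0 -0.4;0 0 -0.09 0 0 0 -0.4;0 0 -0.09 0 0 0 -0.4"

```text
time: 6.25
eef_pos: [477.2, 256.1, 208.1]
eef_rot: [179.6, 11.8, 174.3]
wrist_force: [0.6, 0.8, 0.4]
opening: 0.705
```

Run:
```python
from h import *
rowto([456.4,46.3,170],down(-108.4))
```

```text
t 6.25 row 0.0076 -0.2110 0.0360 -7.62 10.15 -76.98 | n rows 5.137550729357157 10.896711114036725
```

carry_out:
  rows: "0.0076 -0.211 0.036 -7.62 10.15 -77 -0.4;0.0076 -0.211 0.036 -7.62 10.15 -77 -0.4;0.0076 -0.211 0.036 -7.62 10.15 -77 -0.4;0.0076 -0.211 0.036 -7.62 10.15 -77 -0.4;0.0076 -0.211 0.036 -7.62 10.15 -77 -0.4;0.0076 -0.211 0.036 -7.62 10.15 -77 -0.4;0.0076 -0.211 0.036 -7.62 10.15 -77 -0.4;0.0076 -0.211 0.036 -7.62 10.15 -77 -0.4"

```text
time: 6.92
eef_pos: [455.5, 44.1, 169.7]
eef_rot: [-178.1, 3.9, -136.5]
wrist_force: [0.5, 0.3, -0.2]
opening: 0.701
```

Run:
```python
from h import *
rowto([456.4,46.3,170],down(-108.4))
```

```text
t 6.92 row -0.0022 0.0009 -0.0001 -2.82 3.40 -28.13 | n rows 0.05794180924451484 3.9770149236696914
```

carry_out:
  rows: "-0.0022 0.0009 0 -2.8 3.4 -28.1 -0.4;-0.0022 0.0009 0 -2.8 3.4 -28.1 -0.4;-0.0022 0.0009 0 -2.8 3.4 -28.1 -0.4;-0.0022 0.0009 0 -2.8 3.4 -28.1 -0.4;-0.0022 0.0009 0 -2.8 3.4 -28.1 -0.4;-0.0022 0.0009 0 -2.8 3.4 -28.1 -0.4"

```text
time: 7.42
eef_pos: [456.5, 46.3, 169.6]
eef_rot: [-180.0, 0.0, -108.7]
wrist_force: [-0.3, 1.3, -0.0]
opening: 0.701
```

Run:
```python
from h import *
p,Rc,o=cur(); print(p,o['eef_rot'])
s=snap('wrist','wrist8'); W=fish(s,Rc,p); x,y,z=W[...,0],W[...,1],W[...,2]
near=np.hypot(x-456,y-46)<75
hi=W[near&(abs(z-34)<5)]; print(len(hi),hi.mean(0),cv2.minAreaRect(hi[:,:2].astype(np.float32)))
lo=W[near&(z>4)&(z<16)]
C=hi.mean(0)[:2]
for sg in (1,-1):
    u=np.array([np.cos(np.radians(71.6)),np.sin(np.radians(71.6))])*sg
    d=(lo[:,:2]-C)@u; e=lo[d>43]; print('eye',len(e),e.mean(0),'circ',cv2.minEnclosingCircle(e[:,:2].astype(np.float32)),'far',d.max(), np.median(e[:,2]))
```

```text
[456.53928194  46.26641904 169.61804437] [-1.79975585e+02  6.69857127e-03 -1.08671081e+02]
683 [458.84078857  45.02386248  34.53612756] ((457.900146484375, 45.51453399658203), (11.083817481994629, 57.467220306396484), 71.52371978759766)
eye 309 [474.73023143  95.54547052   8.46245367] circ ((473.72003173828125, 93.84785461425781), 13.395417213439941) far 64.27476616010118 8.594060739933553
eye 312 [441.31264922  -5.17568228   8.39433631] circ ((441.1893310546875, -3.042698860168457), 13.616690635681152) far 64.65084304551249 8.555751731727199
```

View pics/wrist8.png

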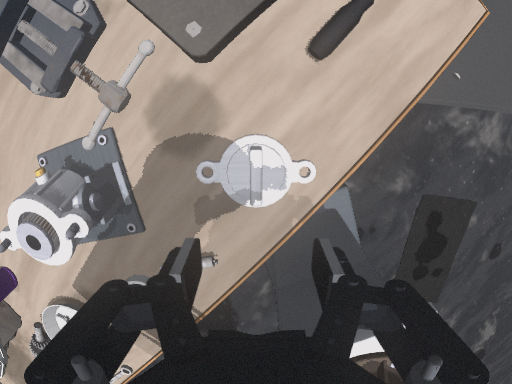

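Run:
```python
from h import *
rowto([457.6,45.5,14],down(-108.5))
```

```text
t 7.47 row 0.0003 -0.0014 0.1557 -0.03 0.01 -0.19 | n rows 3.7332520076621423 0.02716237402283845
```

carry_out:
  rows: "0.0003 -0.0014 0.04 0 0 -0.2 -0.4;0.0003 -0.0014 0.08 0 0 -0.2 -0.4;0.0003 -0.0014 0.11 0 0 -0.2 -0.4;0.0003 -0.0014 0.135 0 0 -0.2 -0.4;0.0003 -0.0014 0.147 0 0 -0.2 -0.4;0.0003 -0.0014 0.152 0 0 -0.2 -0.4;0.0003 -0.0014 0.152 0 0 -0.2 -0.4;0.0003 -0.0014 0.152 0 0 -0.2 -0.4"

```text
time: 8.13
eef_pos: [458.0, 45.7, 18.2]
eef_rot: [-179.9, 0.0, -108.6]
wrist_force: [-0.1, 0.4, 0.6]
opening: 0.698
```

Run:
```python
from h import *
rowto([457.6,45.5,14.5],down(-108.5)); p,Rc,o=cur(); print(p,o['eef_rot'],o['wrist_force'])
```

```text
t 8.13 row 0.0003 0.0003 0.0037 -0.06 0.04 -0.06 | n rows 0.09051789419554712 0.013030294848110907
[457.99657207  45.68662455  18.24906365] [-1.79936554e+02  3.82150921e-02 -1.08556711e+02] [-0.06491961  0.44870388  0.57280012]
```

carry_out:
  rows: "0.0003 0.0003 0.004 0 0 0 -0.4;0.0003 0.0003 0.004 0 0 0 0.2;0.0003 0.0003 0.004 0 0 0 0.6;0.0003 0.0003 0.004 0 0 0 1;0.0003 0.0003 0.004 0 0 0 1;0.0003 0.0003 0.004 0 0 0 1;0.0003 0.0003 0.004 0 0 0 1;0.0003 0.0003 0.004 0 0 0 1"

```text
time: 8.8
eef_pos: [458.1, 45.7, 14.9]
eef_rot: [-179.9, 0.1, -108.5]
wrist_force: [-1.5, 0.4, 7.0]
opening: 0.126
```

carry_out:
  rows: "0 0 0 0 0 0 1;0 0 0 0 0 0 1;0 0 0 0 0 0 1;0 0 0 0 0 0 1"

```text
time: 9.13
eef_pos: [457.9, 45.7, 14.9]
eef_rot: [-179.9, 0.1, -108.6]
wrist_force: [-1.1, 0.8, 1.4]
opening: 0.127
```

carry_out:
  rows: "0 0 -0.03 0 0 0 1;0 0 -0.07 0 0 0 1;0 0 -0.11 0 0 0 1;0 0 -0.15 0 0 0 1;0 0 -0.18 0 0 0 1;0 0 -0.18 0 0 0 1"

```text
time: 9.63
eef_pos: [460.8, 46.6, 201.3]
eef_rot: [-179.4, 0.5, -108.5]
wrist_force: [0.9, 0.9, -1.9]
opening: 0.125
```

```bash
cat > hold.py <<'E'
from h import *
import sys
p,Rc,o=cur(); print(p.round(1),o['eef_rot'].round(2),'f',o['wrist_force'].round(1),o['opening'])
s=snap('wrist',sys.argv[1]); np.savez(sys.argv[1]+'_pose.npz',p=p,q=Rc.as_quat()); T=fish(s,R.identity(),np.zeros(3))
m=(np.hypot(T[...,0],T[...,1])<75)&(T[...,2]>-5)&(T[...,2]<30)
# disc top: z about +6..+3
q=T[m]; print(len(q))
e=[]
for sg in (1,-1):
    k=q[(q[:,0]*sg>42)&(q[:,0]*sg<70)&(abs(q[:,1])<25)]; k=k[abs(k[:,2]-np.median(k[:,2]))<4]
    print('eye',len(k),k.mean(0).round(2),cv2.minEnclosingCircle(k[:,:2].astype(np.float32)),'z med',np.median(k[:,2])); e.append(np.r_[cv2.minEnclosingCircle(k[:,:2].astype(np.float32))[0],np.median(k[:,2])])
d=e[0]-e[1]; print('mid',(e[0]+e[1])/2,'yaw',np.degrees(np.arctan2(d[1],d[0])),'pitch',np.degrees(np.arctan2(d[2],d[0])),'len',np.linalg.norm(d))
A=q[(abs(q[:,2]-5)<6)]
for i in range(5):
    B=np.c_[A[:,:2],np.ones(len(A))];c=np.linalg.lstsq(B,A[:,2],rcond=None)[0];r=A[:,2]-B@c;A=A[abs(r)<3]
print('plane (tool)',c,len(A),r.std())
E
python3 hold.py wrist9
```

```text
[460.8  46.6 201.3] [-179.43    0.45 -108.49] f [ 0.9  0.9 -1.9] 0.1253339795499493
10696
eye 1083 [52.82 -0.67  6.65] ((51.692222595214844, 0.7560147643089294), 14.469304084777832) z med 6.431232151608384
eye 911 [-51.71  -0.8    6.64] ((-50.073402404785156, 0.0881393775343895), 13.411648750305176) z med 6.40702459905566
mid [0.8094101  0.42207707 6.41912838] yaw 0.3760198153458586 pitch 0.013629263982325923 len 101.76781944789072
plane (tool) [5.02752075e-04 2.14552831e-03 5.16661410e+00] 9289 1.66525073072749
```

View pics/wrist9.png

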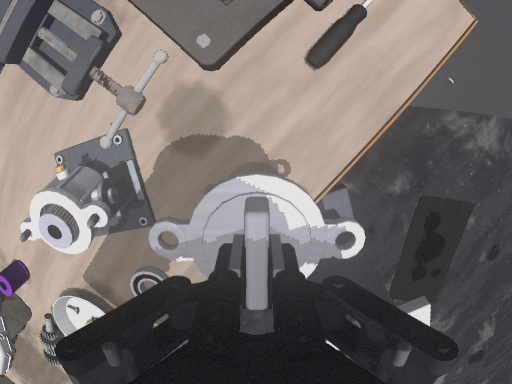

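```bash
cat > holes.py <<'E'
from h import *
import sys
def holes(fn,zt=6.9):
    s=np.load(fn+'.npz');T=fish(s,R.identity(),np.zeros(3));K=s['camera_matrix'];H=s['hand_eye']
    m=((np.hypot(T[...,0],T[...,1])<75)&(abs(T[...,2]-6.5)<6)).astype(np.uint8)
    cs,hi=cv2.findContours(m,cv2.RETR_CCOMP,cv2.CHAIN_APPROX_NONE);E=[]
    for c,k in zip(cs,hi[0]):
        if k[3]<0 or cv2.contourArea(c)<100: continue
        uv=c[:,0].astype(float);a=(uv[:,0]-K[0,2])/K[0,0];b=(uv[:,1]-K[1,2])/K[1,1];r=np.hypot(a,b)
        D=np.c_[a/r*np.sin(r),-b/r*np.sin(r),-np.cos(r)]@H[:3,:3].T
        P=H[:3,3]+D*((zt-H[2,3])/D[:,2])[:,None]
        print('px',uv.mean(0),cv2.contourArea(c),cv2.minEnclosingCircle(P[:,:2].astype(np.float32)))
holes(sys.argv[1])
E
python3 holes.py wrist9
cat >> h.py <<'E'
RC=R.from_matrix(np.c_[-Y,-X,-n])
E
python3 - <<'E'
from h import *
rowto(F+50*n,RC)
E
```

```text
px [343.85416667 237.79166667] 215.0 ((52.18876266479492, -1.0054477453231812), 6.083934783935547)
px [169.30612245 237.67346939] 208.5 ((-49.3814811706543, -1.005540370941162), 6.0848283767700195)
t 9.68 row -0.2021 0.0418 0.0394 11.08 -0.98 -12.79 | n rows 5.03856261936693 2.3673903329867123
```

Run:
```python
from h import *
rowto(F+50*n-60*X,RC)
```

```text
t 9.68 row -0.1890 0.0992 0.0509 11.08 -0.98 -12.79 | n rows 5.262428827738789 2.3673903329867123
```

carry_out:
  rows: "-0.189 0.0992 0.02 11.1 -1 -12.8 1;-0.189 0.0992 0.02 11.1 -1 -12.8 1;-0.189 0.0992 0.02 11.1 -1 -12.8 1;-0.189 0.0992 0.03 11.1 -1 -12.8 1;-0.189 0.0992 0.04 11.1 -1 -12.8 1;-0.189 0.0992 0.0509 11.1 -1 -12.8 1;-0.189 0.0992 0.0509 11.1 -1 -12.8 1;-0.189 0.0992 0.0509 11.1 -1 -12.8 1"

```text
time: 10.35
eef_pos: [424.2, 256.4, 144.9]
eef_rot: [-168.6, -0.3, -95.6]
wrist_force: [0.1, -1.2, -2.6]
opening: 0.123
```

```bash
python3 hold.py wrist10; python3 holes.py wrist10; python3 -c "
from h import *
rowto(F+50*n-60*X,RC)"; python3 facefit.py wrist10 -.199 .02 .98 111
```

```text
[424.2 256.4 144.9] [-168.6    -0.28  -95.64] f [ 0.1 -1.2 -2.6] 0.12293448525489255
10663
eye 1069 [52.73 -0.59  6.45] ((51.81909942626953, 0.007987740449607372), 14.295426368713379) z med 6.211531420042434
eye 920 [-51.8   -0.69   6.43] ((-50.08608627319336, 0.3859173059463501), 13.494434356689453) z med 6.193385517245375
mid [0.86650658 0.19695252 6.20245847] yaw -0.2124883992215028 pitch 0.010202460528394278 len 101.90588811483015
plane (tool) [6.91272106e-04 2.11304389e-04 4.97328576e+00] 9203 1.6474695295796336
px [343.72916667 237.89583333] 214.0 ((52.009056091308594, -1.1356476545333862), 6.001499176025391)
px [169.3  237.88] 209.0 ((-49.65697479248047, -0.8244200348854065), 6.092208385467529)
t 10.4 row -0.0011 -0.0011 -0.0016 0.09 -0.18 0.08 | n rows 0.05345514838764273 0.03001534905859331
lug ends b -64.45180902623905 64.64134401790274
bore [-0.71681765  0.30516413 24.94637994]
ring [ 0.77510396  0.22691637 38.22569206]
lug [3.06825514e-02 5.12598760e+01] 69
lug [ -0.61111102 -51.15961021] 71
lug dist 102.42149703975815 lug axis angle (deg, +ve: ccw) -0.3590291584464314
bore [493.8 250.4 110.9]
ring [495.3 250.1 111.2]
lugs [494.2 250.1 110.9]
```

View pics/wrist10.png

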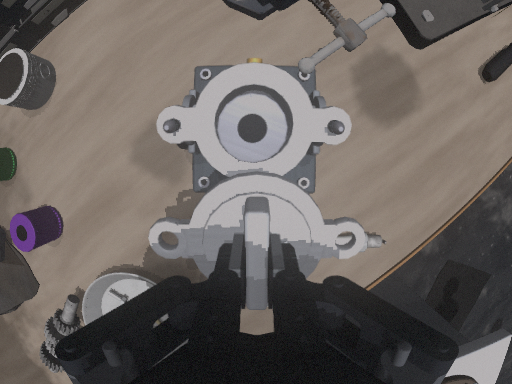

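```bash
cat > rel.py <<'E'
from h import *
import sys
from scipy.optimize import least_squares
def rel(fn,fs,hface):
    s=np.load(fn+'.npz');K=s['camera_matrix'].copy();H=s['hand_eye'];K[0,0]*=fs;K[1,1]*=fs
    s={'camera_matrix':K,'z_map':s['z_map'],'hand_eye':H}
    T=fish(s,R.identity(),np.zeros(3))
    def cast(uv,zt):
        uv=np.asarray(uv,float).reshape(-1,2);a=(uv[:,0]-K[0,2])/K[0,0];b=(uv[:,1]-K[1,2])/K[1,1];r=np.hypot(a,b)+1e-9
        D=np.c_[a/r*np.sin(r),-b/r*np.sin(r),-np.cos(r)]@H[:3,:3].T
        return (H[:3,3]+D*((zt-H[2,3])/D[:,2])[:,None])[:,:2]
    def lugs(mask,zt,c0,nm):
        cs,_=cv2.findContours(mask.astype(np.uint8),cv2.RETR_EXTERNAL,cv2.CHAIN_APPROX_NONE)
        o=cast(np.vstack(cs)[:,0],zt);L=[]
        for sg in (1,-1):
            l=o[((o[:,0]-c0[0])*sg>46)&(abs(o[:,1]-c0[1])<22)]
            # use only the camera-side-free outer arc: all, robust
            c=least_squares(lambda v:np.hypot(l[:,0]-v[0],l[:,1]-v[1])-v[2],[c0[0]+sg*52,c0[1],13],loss='soft_l1').x;L.append(c)
        L=np.array(L);d=(L[0]-L[1])[:2]
        print(nm,L.round(2).tolist(),'mid',L.mean(0)[:2].round(2),'len',np.linalg.norm(d).round(2),'ang',np.degrees(np.arctan2(d[1],d[0])).round(2))
        return L.mean(0)[:2]
    m=(np.hypot(T[...,0],T[...,1])<75)&(abs(T[...,2]-6.4)<4)
    a=lugs(m,6.7,(0,0),'cover')
    m=(np.hypot(T[...,0]-1,T[...,1]+60)<80)&(abs(T[...,2]-hface)<4)
    print('face depth',np.median(T[...,2][m]))
    b=lugs(m,hface,(1,-60),'face')
    print('face-cover in tool',(b-a).round(2))
for fs in (1,.985,.98): rel(sys.argv[1],fs,float(sys.argv[2]))
E
python3 rel.py wrist10 48
```

```text
cover [[52.39, -0.23, 12.96], [-50.0, -0.14, 12.93]] mid [ 1.19 -0.19] len 102.39 ang -0.05
face depth 47.04779742225486
face [[51.05, -61.72, 12.65], [-52.74, -62.63, 12.6]] mid [ -0.85 -62.18] len 103.8 ang 0.5
face-cover in tool [ -2.04 -61.99]
cover [[53.21, 0.29, 13.27], [-50.85, 0.32, 13.23]] mid [1.18 0.3 ] len 104.06 ang -0.02
face depth 47.27684689201976
face [[51.9, -62.41, 12.8], [-53.52, -63.35, 12.84]] mid [ -0.81 -62.88] len 105.43 ang 0.51
face-cover in tool [ -1.99 -63.18]
cover [[53.5, 0.49, 13.36], [-51.2, 0.49, 13.29]] mid [1.15 0.49] len 104.7 ang -0.0
face depth 47.35802047966827
face [[52.19, -62.64, 12.84], [-53.85, -63.57, 12.88]] mid [ -0.83 -63.1 ] len 106.05 ang 0.5
face-cover in tool [ -1.98 -63.59]
```

```bash
cat >> h.py <<'E'
_d=np.load('wrist10_pose.npz') if os.path.exists('wrist10_pose.npz') else None
if _d is not None:
    R10=R.from_quat(_d['q']); P10=_d['p']+R10.apply([-2.0,-62.6,0]) # over face, TCP about 48.2 above it
    RG=RC*R.from_rotvec([0,0,np.radians(0.5)])
E
python3 - <<'E'
from h import *
print((P10-F)@X,(P10-F)@Y,(P10-F)@n)
Rr=RC.inv()*R10; print(Rr.as_rotvec(degrees=True))
h=(P10-F)@n
rowto(P10+(42-h)*n,RG)
E
```

```text
0.7216802697244269 1.1774096786019186 47.46975974459587
[-0.13829286  0.25120805 -0.14944824]
t 10.4 row -0.0023 -0.0619 0.0063 0.09 -0.18 0.58 | n rows 1.4922054941275942 0.08537162889970526
```

carry_out:
  rows: "-0.0023 -0.02 0.0063 0.1 -0.2 0.5 1;-0.0023 -0.04 0.0063 0.1 -0.2 0.5 1;-0.0023 -0.055 0.0063 0.1 -0.2 0.5 1;-0.0023 -0.0619 0.0063 0.1 -0.2 0.5 1;-0.0023 -0.0619 0.0063 0.1 -0.2 0.5 1;-0.0023 -0.0619 0.0063 0.1 -0.2 0.5 1"

```text
time: 10.9
eef_pos: [486.5, 251.2, 151.7]
eef_rot: [-168.5, 0.1, -96.3]
wrist_force: [-0.1, -0.1, -2.7]
opening: 0.121
```

```bash
cat > go.py <<'E'
from h import *
import sys
o=cur()[2]; h=float(sys.argv[1])
p=cur()[0]-F; print('cur a,b,h',p@X,p@Y,p@n,'f tool-axes X,Y,n',o['wrist_force']@X,o['wrist_force']@Y,o['wrist_force']@n,'mom',o['moment'].round(2),'open',o['opening'])
t=P10-F; rowto(P10+(h-t@n)*n,RG)
E
python3 go.py 42; python3 hold.py wrist11
```

```text
cur a,b,h 0.7476713551309118 0.016616553701666037 41.831422606415046 f tool-axes X,Y,n -0.5930921881769721 -0.13993877103068622 -2.674424082445106 mom [ 0.04  0.88 -0.04] open 0.12075450309637226
t 10.9 row -0.0012 0.0000 -0.0002 0.02 -0.02 -0.05 | n rows 0.02813568568523363 0.007430558657897201
[486.5 251.2 151.7] [-1.6848e+02  9.0000e-02 -9.6280e+01] f [-0.1 -0.1 -2.7] 0.12075450309637226
10659
eye 1065 [52.7  -0.67  6.41] ((51.77253341674805, -0.06798812001943588), 14.637843132019043) z med 6.174308006258656
eye 912 [-51.77  -0.74   6.41] ((-50.2314567565918, 0.6693406105041504), 13.700401306152344) z med 6.186618544992228
mid [0.77053833 0.30067625 6.18046328] yaw -0.4141513340772317 pitch -0.006914846255944631 len 102.00665574602978
plane (tool) [2.87310342e-04 2.53214311e-03 4.97762767e+00] 9261 1.6605136151484685
```

View pics/wrist11.png

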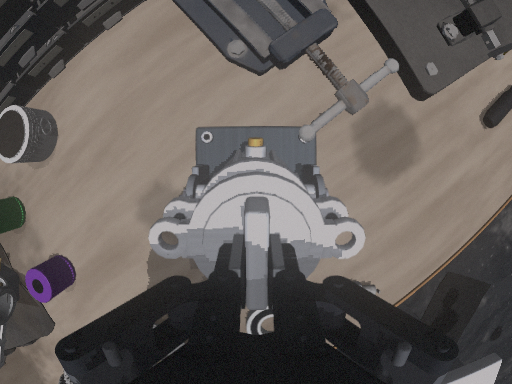

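carry_out:
  rows: "-0.0014 0 0 0 0 0 1;-0.0014 0 0.003 0 0 0 1;-0.0014 0 0.006 0 0 0 1;-0.0014 0 0.008 0 0 0 1;-0.0014 0 0.008 0 0 0 1"

```text
time: 11.37
eef_pos: [487.5, 252.4, 143.2]
eef_rot: [-168.5, 0.0, -96.2]
wrist_force: [0.2, 0.3, -3.6]
opening: 0.124
```

```bash
python3 go.py 28; python3 hold.py wrist12|head -1
python3 - <<'E'
from h import *
im=cv2.imread('pics/wrist12.png')[150:290,130:390]; cv2.imwrite('pics/wrist12c.png',cv2.resize(im,None,fx=3,fy=3,interpolation=cv2.INTER_CUBIC))
s=snap('scene','scene12'); im=cv2.imread('pics/scene12.png')[120:260,210:350]; cv2.imwrite('pics/scene12c.png',cv2.resize(im,None,fx=4,fy=4,interpolation=cv2.INTER_CUBIC))
E
```

```text
cur a,b,h -0.13453057635530374 1.2888141580959747 33.29340864115459 f tool-axes X,Y,n -0.5387359373126361 0.34922200019331473 -3.526122924507475 mom [ 0.09  0.87 -0.06] open 0.12379762916589417
t 11.37 row 0.0001 -0.0009 0.0053 0.05 -0.06 0.02 | n rows 0.12861786322595134 0.01161182925555562
[487.5 252.4 143.2] [-1.6852e+02  4.0000e-02 -9.6220e+01] f [ 0.2  0.3 -3.6] 0.12379762916589417
```

View pics/wrist12c.png

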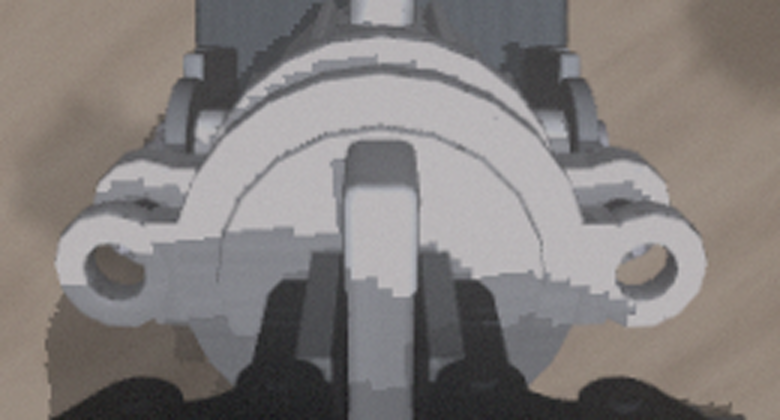

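View pics/scene12c.png

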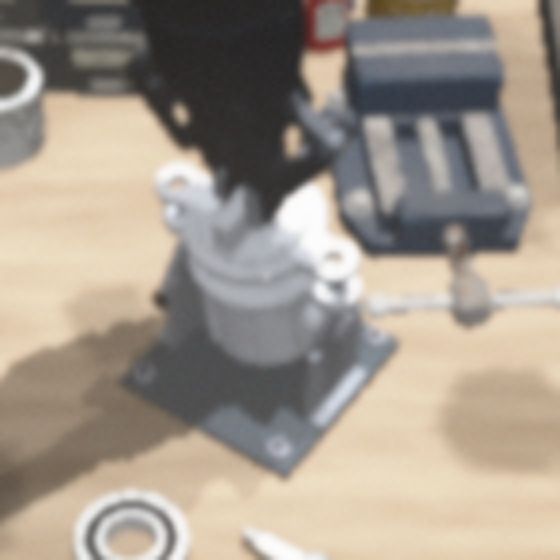

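carry_out:
  rows: "0.0001 -0.0004 0.002 0 0 0 1;0.0001 -0.0004 0.004 0 0 0 1;0.0001 -0.0004 0.006 0 0 0 1;0.0001 -0.0004 0.006 0 0 0 1"

```text
time: 11.8
eef_pos: [489.2, 252.0, 137.3]
eef_rot: [-168.5, 0.0, -96.2]
wrist_force: [-0.2, 0.3, -3.1]
opening: 0.124
```

```bash
python3 go.py 22; python3 hold.py wrist13|head -1
python3 - <<'E'
from h import *
im=cv2.imread('pics/wrist13.png')[150:290,130:390]; cv2.imwrite('pics/wrist13c.png',cv2.resize(im,None,fx=3,fy=3,interpolation=cv2.INTER_CUBIC))
E
```

```text
cur a,b,h 0.3646675049359791 1.117514096976157 27.187567636583957 f tool-axes X,Y,n -0.8517713783291103 0.2452132865850091 -3.021216261831556 mom [0.01 0.86 0.02] open 0.12441311038715006
t 11.8 row -0.0001 -0.0004 0.0052 0.06 -0.07 0.01 | n rows 0.12470462909415335 0.013056983673326928
[489.2 252.  137.3] [-1.6853e+02  3.0000e-02 -9.6230e+01] f [-0.2  0.3 -3.1] 0.12441311038715006
```

View pics/wrist13c.png

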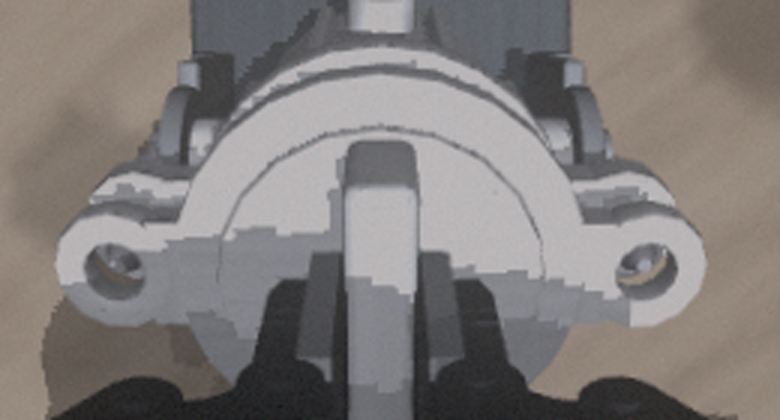

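carry_out:
  rows: "0 -0.0003 0.002 0 0 0 1;0 -0.0003 0.004 0 0 0 1;0 -0.0003 0.006 0 0 0 1;0 -0.0003 0.007 0 0 0 1;0 -0.0003 0.007 0 0 0 1"

```text
time: 12.27
eef_pos: [491.2, 252.1, 131.0]
eef_rot: [-168.5, 0.1, -96.2]
wrist_force: [-2.0, -1.2, 3.6]
opening: 0.121
```

```bash
python3 go.py 14.7
```

```text
cur a,b,h 1.0440242063244716 1.3862835707881238 20.586826404445304 f tool-axes X,Y,n -1.1189004859725333 -1.3502796858931323 3.9046972797311605 mom [-0.18  1.09 -0.09] open 0.12140186213855876
t 12.27 row 0.0002 0.0003 0.0059 0.02 -0.04 0.02 | n rows 0.14147107792133473 0.007448363164081551
```

carry_out:
  rows: "0 0.0003 0.002 0 0 0 1;0 0.0003 0.004 0 0 0 1;0 0.0003 0.006 0 0 0 1;0 0.0003 0.006 0 0 0 1;0 0.0003 0.006 0 0 0 1"

```text
time: 12.68
eef_pos: [492.3, 252.1, 125.3]
eef_rot: [-168.5, 0.1, -96.2]
wrist_force: [-2.4, -1.1, 6.7]
opening: 0.125
```

```bash
python3 go.py 12
```

```text
cur a,b,h 1.0335076268775436 1.4881796256708195 14.82252403689833 f tool-axes X,Y,n -0.8530772575860897 -1.2876787328353683 7.0297270646541925 mom [-0.51  1.14 -0.11] open 0.12455357416737924
t 12.68 row 0.0003 0.0003 0.0028 -0.01 -0.03 0.03 | n rows 0.0685048254482554 0.006159709643503469
```

carry_out:
  rows: "0 0 0.001 0 0 0 1;0 0 0.002 0 0 0 1;0 0 0.003 0 0 0 1;0 0 0.003 0 0 0 1;0 0 0.003 0 0 0 1"

```text
time: 13.1
eef_pos: [492.5, 252.0, 124.7]
eef_rot: [-168.4, 0.1, -96.2]
wrist_force: [-23.1, -3.3, 32.0]
opening: 0.128
```

```bash
python3 go.py 12
```

```text
cur a,b,h 1.1492070037310897 1.4500601662728563 14.193468278744461 f tool-axes X,Y,n -15.791238126983298 -5.61711541393184 35.914005946224336 mom [-1.5   6.38 -0.49] open 0.1283359441727904
t 13.1 row 0.0003 0.0004 0.0022 -0.08 0.01 0.04 | n rows 0.05398837600115268 0.012514002168234785
```

```bash
python3 hold.py wrist14
python3 - <<'E'
from h import *
im=cv2.imread('pics/wrist14.png')[150:290,130:390]; cv2.imwrite('pics/wrist14c.png',cv2.resize(im,None,fx=3,fy=3,interpolation=cv2.INTER_CUBIC))
s=snap('scene','scene14'); im=cv2.imread('pics/scene14.png')[120:260,210:350]; cv2.imwrite('pics/scene14c.png',cv2.resize(im,None,fx=4,fy=4,interpolation=cv2.INTER_CUBIC))
E
```

```text
[492.5 252.  124.7] [-1.6838e+02  1.0000e-01 -9.6190e+01] f [-23.1  -3.3  32. ] 0.1283359441727904
11689
eye 1070 [52.3  -1.24  6.12] ((51.669097900390625, -0.0009444705210626125), 14.339070320129395) z med 5.977036093049264
eye 951 [-51.24  -1.31   6.25] ((-50.36554718017578, 0.16034959256649017), 13.435426712036133) z med 6.124423816601194
mid [0.65177536 0.07970256 6.05072995] yaw -0.09057179912219128 pitch -0.08276295400939855 len 102.03487901513381
plane (tool) [-1.09589204e-03 -1.25708657e-03  4.82148440e+00] 9266 1.6534362731667323
```

View pics/wrist14c.png

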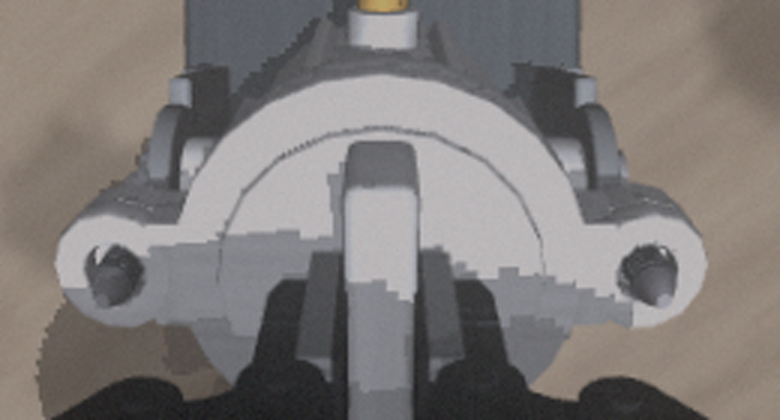

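View pics/scene14c.png

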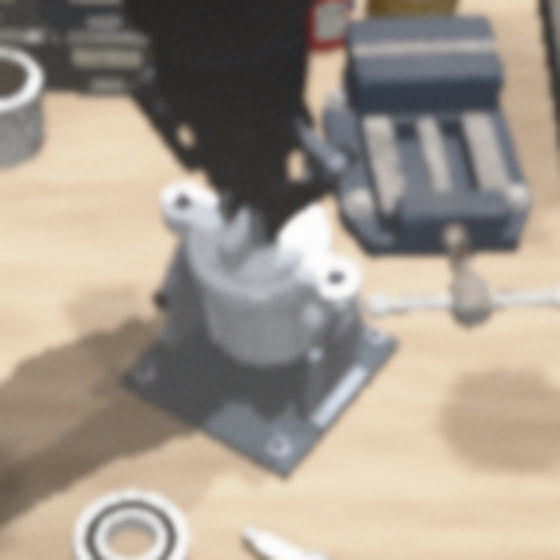

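carry_out:
  rows: "0 0.001 0.0005 0 0 0 1;0 0.0018 0.0005 0 0 0 1;0 0.0018 0.0005 0 0 0 1;0 0.0015 0.001 0 0 0 1;0 0.0015 0.0018 0 0 0 1;0 0.0015 0.0018 0 0 0 1;0 0.0015 0.0018 0 0 0 1"

```text
time: 13.78
eef_pos: [491.9, 252.4, 124.7]
eef_rot: [-168.3, 0.2, -96.2]
wrist_force: [-9.5, -4.1, 21.8]
opening: 0.127
```

```bash
python3 go.py 12; python3 hold.py wrist15
python3 - <<'E'
from h import *
im=cv2.imread('pics/wrist15.png')[150:290,130:390]; cv2.imwrite('pics/wrist15c.png',cv2.resize(im,None,fx=3,fy=3,interpolation=cv2.INTER_CUBIC))
E
```

```text
cur a,b,h 0.5134010405294958 1.758798727585441 14.247913753580645 f tool-axes X,Y,n -4.541581734888148 -5.0200013603415465 23.221587928053946 mom [-1.59  2.91 -0.41] open 0.12654659281838493
t 13.78 row 0.0006 -0.0002 0.0022 -0.19 0.08 0.05 | n rows 0.055904160407690924 0.029993891429646688
[491.9 252.4 124.7] [-1.6827e+02  1.6000e-01 -9.6160e+01] f [-9.5 -4.1 21.8] 0.12654659281838493
11888
eye 1084 [52.37 -1.3   6.16] ((52.27936935424805, 0.194900780916214), 14.489042282104492) z med 5.996005332376242
eye 942 [-51.27  -1.31   6.29] ((-49.77007293701172, 0.4235553741455078), 13.569384574890137) z med 6.192620335095242
mid [1.25464821 0.30922808 6.09431283] yaw -0.12837817571788968 pitch -0.1103895881535605 len 102.04988786049427
plane (tool) [-2.18584504e-03 -2.23155483e-03  4.83102693e+00] 9278 1.6709375910935973
```

View pics/wrist15c.png

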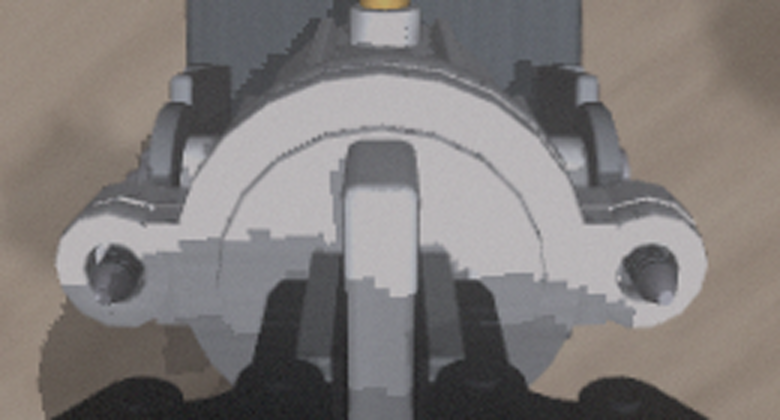

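Run:
```python
from h import *
for i in range(6): s=bot.snapshot('top')
o=cur()[2]; print(o['time'],o['wrist_force'],o['wrist_force']@n,o['eef_pos'],o['opening'],abs(o['qd']).max())
s=np.load('top0.npz')['pixels'];t=bot.snapshot('top')
a=t['pixels']
for nm,(u,v) in {'bearing':(272,242),'plug':(306,230),'piston':(168,148)}.items():
    print(nm,np.abs(a[v-12:v+12,u-12:u+12].astype(int)-s[v-12:v+12,u-12:u+12]).mean())
cv2.imwrite('pics/top16.png',cv2.cvtColor(a,cv2.COLOR_RGB2BGR))
```

```text
14.1333 [-9.17707307 -3.61324487 21.51253888] 22.83168345301392 [491.96235504 252.3698645  124.6670085 ] 0.12250046929223028 0.04750399904527175
bearing 60.36284722222222
plug 11.344907407407407
piston 9.325231481481481
```

View pics/top16.png

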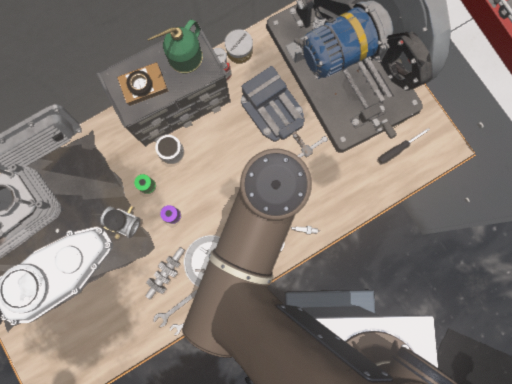

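The force is steady at about 23 N along the normal and the joints are still. The piston (168,148) and plug (306,230) sit where they started. The arm hides the bearing from the top camera, but scene14 shows it in place.

```bash
python3 -c "
from h import *
print(bot.hand_in()); o=bot.get_obs(); print(o['time'],o['wrist_force'],o['eef_pos'])"
```

```text
the job is handed in; nothing more can be done
None
the job is handed in; nothing more can be done
```

The filter is seated in the bore and the cover is over both studs, pressed flush, still gripped and pushed. I handed the job in at about 14.2 s; no verdict was reported.

**What I did:** I gripped the white filter by its top, tilted it to the flange (about 11.5°) and released it 5–8 mm above the seat. It dropped to about 10.5 mm proud, against the 10 mm expected. I then took the cover by its rib, matched its tilt and yaw to the flange and lowered it over the studs. The first press had about 16 N of sideways force along the slope (x), so I shifted the cover about 1 mm to ease that and pressed again.

**Last checks:**
- **Press:** the force along the flange normal held steady at about 23 N, with about 5 N left sideways in each direction. It jumped when the cover met the flange.
- **Fit:** both studs show inside the cover holes in the wrist view, and the grip was still on the rib with the joints at rest.
- **Bystanders:** the piston and spark plug sit where they started in the top view. The arm hid the bearing there, but the scene view after the first press showed it in place.

**What I could not confirm:**
- **Seat travel and gap:** flushness rests on the contact force and the pictures; I did not measure either directly.
- **Camera scale:** the wrist camera read lengths about 2% short. I allowed for it when lining up the holes.
- **Face centre:** the three cameras agreed on it only to about 2.5 mm.
- **Housing angle:** I did not re-measure it after pressing; nothing in the forces suggested it had moved.

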